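Set the bench magnifier over the miniature

ROBOT

A 7-joint arm with a two-finger parallel gripper is mounted at the origin on the work surface. World frame = base frame: x ahead of the robot, y to its left, z up, the work surface at z = 0. Lengths are in m, angles in rad, forces in N, time in s.
With the tool pointing down it reaches from about 0.425 to 0.875 m from the base axis. Payload 4.7 kg.
Tool frame: the origin (TCP) lies at the very end of the fingers, on their centre line; the grasp point (between the pads) lies 19 mm behind it; z points along the fingers, y is the line along which they close (so a half turn about z gives the same grasp; the last joint's range is limited). The gripper opens to 87 mm and grips with 3 to 60 N. Pads are 19 mm wide; open, the fingers measure 117 mm over their backs; the gripper's body (75 mm by 190 mm) begins 51 mm behind the grasp point.
Start: joints at [-1.104, 0.321, -0.07, 1.45, 0.023, 1.371, -0.057], TCP at [0.284, 0.585, 0.223] pointing down, gripper open.
Joint ranges: [-2.86, 2.86], [-0.3, 2.09], [-1.38, 1.24], [0.06, 2.45], [-1.56, 4.7], [0.09, 2.05], [-2.69, 2.69]. Speed limits (rad/s): [2.57, 2.57, 3.14, 3.14, 3.14, 3.14, 3.14].

INTERFACE

Orientations are given as a rotation vector (axis times angle).
In Python, from bench import ctrl, vision gives the robot as it stands.
- The arm moves only by the tool jog_arm, never from a script. Its argument "increments" is a list of rows, each an object of numbers: "tx", "ty", "tz": the shift along the tool's x, y, z in mm; "wx", "wy", "wz": the turn, a rotation vector about the tool's x, y, z in rad; "gripper": the opening, from 0 (shut) to 1 (fully open). In form: [{"tx": .., "ty": .., "tz": .., "wx": .., "wy": .., "wz": .., "gripper": ..}, ...]. A call has exactly 5 rows; each row is the pose to reach, as a shift and turn from the pose commanded when the call began, along the tool's axes at that moment; what a row does not reach only later rows make up. A row lasts 1/12 s, in which the tool goes at most 41.7 mm and 7.16 degrees, less where a joint would pass 70% of its speed; a pose out of reach is approached as far as the arm can. A call with a gripper value outside its range is refused whole. The fingers move at their own pace and stop on an object; "grip_force" is the grip in N (left out, the last holds). Time passes only in rows, so rows that repeat a pose let the fingers close, or fill a call up. It gives the time, the measured TCP pose, the force, the opening and the grip force at its end, in the units of the state.
- ctrl.get_state(): the state, without advancing time (a new reading comes with each control period).
- vision.get_image(name): name is "side" or "top" or "wrist"; returns a dict with "color" (384x512x3 uint8, blue, green, red), "fx", "fy", "cx", "cy" (pixels), "extrinsics" (4x4, takes a point from world to camera coordinates). Camera axes: x right, y down, z forward; pixel columns grow to the right and rows downward; lengths in m; the calibration is good to about 2 mm. A picture is of the moment at which its call begins. There is no depth.
- ctrl.close_job(): hands the job in; it is judged then, once.
Trained networks look in the newest picture that a camera, given by its name, has taken for a name from the list of things; names that differ only in an ending like _2 or _b are one class to them, and where a whole thing is asked for, a point or a joint stands for the part that bears it (a point fixed in the world has none). Each returns a list of dicts, best first, with "conf" (0 to 1); they miss things now and then, are a little off and sometimes report something else, mostly with a low value. They report only what shows in the picture. A call takes as long as a camera call. They do not tell look-alikes from the thing itself.
- vision.spot_in(camera, thing): "bbox" ([left, top, right, bottom] in pixels, round what is visible of it).
The state is a dict: "time": time; "joint_positions": joint angles; "qd": joint speeds; "joint_torque": joint torques, N m; "position": TCP position; "tool_rot": TCP orientation; "ft_force": force on the tool from outside, world axes, zero at the start; "torque": the same for the moment, N m; "grip_width": opening from 0.0 (shut) to 1.0 (fully open); "grip_force": force on a finger pad.
Only numpy, scipy, OpenCV 4.12 (cv2) and the standard library are available. Lean on these libraries where they do the work, as an engineer would, in place of code of your own. Each camera call takes 0.05 s, during which the arm holds its last target. There are 200 camera calls.

TASK

Bring the bench magnifier to the little painted panel: swing its stiff arm round until the lens is centred over the panel (not over the palette), and press it down until the lens stands 10 cm above the painting. The arm springs back a little each time it is let go, so look again and correct until it stays there by itself. Handle it by the arm and head, keep off the glass, and do not disturb the panel or anything else on the bench.

Things in the scene. Friction and masses are not known exactly. Their poses are not given: they have to be found in the camera images.
- magnifier: Bench magnifier's grey round base, 190 mm across, 40 mm high, heavy, does not move, with an upright steel post 22 mm thick, 150 mm high. Origin at the centre of the underside, on the post axis; z up; +x is the middle line of the arm's swivel travel.
- swivel (a point): Centre of the black swivel collar on top of the post, on the post axis, 160 mm above the bench. Arm and head turn here about the vertical, 1.1 rad either way of the base's +x, held by friction. Axes as the base's.
- shoulder (a point): Lower bar's pivot in the white shoulder (226 mm high, within 40 mm of the post axis; black knob at its side), 20 mm out from the post axis, 175 mm above the bench. x points outward along the arm. The arm is two parallel white bars 11 mm thick, 200 mm long, one 34 mm above the other; they swing from 0.6 rad below level to 0.7 above, held by friction, and keep the head level.
- head: Lens head at the bars' end, level when left alone (tips up to 0.1 rad while pressed), 0.3 to 0.6 kg. Origin at the lower bar's end pivot; x outward from the post, z up. Nearest the post a white knuckle block: x -13 to 49 mm, y -18 to 18 mm, z -13 to 49 mm; push it from either side to swing the arm, or on its flat top to lower it. Then the white lens frame, a ring 132 mm across, 11 mm wide, z -6 to 12 mm, its centre at x 118 mm.
- glass: The clear lens in the ring, 111 mm across and up to 11 mm thick. Not to be touched. Origin 3 mm below lens.
- lens (a point): Centre of the lens, 118 mm outward and 5 mm up from the head's origin; axes as the head's. Both joints are springy: while pushed the arm bends, and when let go the lens comes back 25 to 35 mm sideways or 10 to 32 mm in height (less with a heavier head); how much differs from day to day. After that it stays.
- press_pad (a point): Middle of the knuckle's flat top, a black rubber pad 52 x 28 mm; 18 mm outward and 49 mm up from the head's origin. Pushing the knuckle sideways takes 4 to 5 N, pressing it down 3 to 8 N, lifting it 14 to 20 N.
- panel: Small painted wooden panel lying flat, 100 x 120 x 12 mm, 0.3 kg, loose: a landscape of blue sky, green field and red house, with a white border. Origin at the centre of its underside. It lies to one side of the base's middle line, about 0.4 rad off it, where the lens passes over its centre when 100 mm above it.
- panel_face (a point): Centre of the painting, on the panel's upper face, 12 mm above the panel's origin; z up.
- palette: White ceramic palette lying flat, 100 x 120 x 10 mm, with eight round dabs of colour, on the other side of the middle line. Loose. Origin at the centre of its underside.
- ink_jar: Dark blue capped ink jar, 62 mm across, 115 mm tall, standing between panel and palette; the lens frame at its final height would strike it. Loose. Origin at the centre of its underside.
- brush_pot: White pot, 76 mm across, 100 mm tall, with brushes standing out to 240 mm. Loose. Origin at the centre of its underside.
- sharpener: Green crank pencil sharpener, 115 x 50 mm, 90 mm tall. Loose. Origin at the centre of its underside.
Things that resemble listed ones, but are neither listed nor needed, are in the scene too. What is shaped like the brush_pot but green is not meant.

How it is judged:
At the end, for the whole second after the job is handed in: The lens centre stands within 12 mm of straight above the centre of the painting and 90 to 110 mm above it, the head at rest (under 10 mm/s); panel and palette within 10 mm, jar, pot and sharpener within 15 mm of where they were, jar and pot upright (horizontal distance between lens and panel_face below 0.012 m and z of lens in the frame of panel_face between 0.09 and 0.11 m and linear speed of head below 0.01 m/s and angle between each of ink_jar, brush_pot's own z axis and vertical below 0.1 rad and distance of each of ink_jar, brush_pot, sharpener from where it was at the start of the episode below 0.015 m and distance of each of palette, panel from where it was at the start of the episode below 0.01 m); the robot touches nothing.
It fails at once if the glass of the lens is touched by the robot (contact force between any of the fingers, the arm and glass above 0.5 N).
It fails at once if the ink jar, brush pot or sharpener is shifted by 15 mm or more (distance of any of ink_jar, brush_pot, sharpener from where it was at the start of the episode above 0.015 m).
It fails at once if the panel or palette is shifted by 10 mm or more (distance of any of panel, palette from where it was at the start of the episode above 0.01 m).
It also fails if it takes over 72 s, if anything falls off the work surface, if the arm or the gripper's body presses on something with over 40 N, if the wrist force passes 120 N, or if a joint passes its speed limit or range.

## Working session

There is one attempt and no reset: what is moved stays moved. The work goes in short steps, Python scripts to look and compute and a tool call to move; the robot and the scene stay as the last step left them, time stands still between calls to the robot, and variables do not carry over. Pictures are saved under pics/ and viewed, at most 10 in all, crops included, and the job is handed in when it is done.

Besides the shell and the picture viewer there is one more tool, called after "Request:" as a command line: name --argument value ..., lists and objects as JSON in quotes. jog_arm: Moves the arm, as the interface text tells. Its arguments: {"type":"object","properties":{"increments":{"type":"array"},"grip_force":{"type":"number"}},"required":["increments"]}

```bash
mkdir -p pics
python3 - <<'E'
from bench import ctrl, vision
import cv2, numpy as np
s=ctrl.get_state(); print({k:np.round(v,3).tolist() for k,v in s.items()})
for c in ["side","top"]:
    im=vision.get_image(c); cv2.imwrite(f"pics/{c}0.png",im["color"])
    np.savez(c+"_cal.npz",K=[im["fx"],im["fy"],im["cx"],im["cy"]],E=im["extrinsics"])
    print(c,im["fx"],im["fy"],im["cx"],im["cy"],np.round(im["extrinsics"],4).tolist())
    for t in ["magnifier","head","press_pad","glass","panel","palette","ink_jar","brush_pot","sharpener"]:
        print(c,t,[(np.round(d["bbox"]).tolist(),round(d["conf"],2)) for d in vision.spot_in(c,t)[:3]])
E
```

```text
{'time': 0.0, 'joint_positions': [-1.104, 0.322, -0.07, 1.452, 0.023, 1.371, -0.057], 'qd': [-0.001, -0.0, 0.0, -0.001, 0.0, -0.001, -0.001], 'joint_torque': [-0.001, -49.128, -0.404, -31.253, -0.064, 0.044, 0.0], 'position': [0.284, 0.584, 0.221], 'tool_rot': [-0.705, -3.061, 0.003], 'ft_force': [-0.646, -0.645, -0.259], 'torque': [0.0, 0.015, 0.053], 'grip_force': 0.0, 'grip_width': 0.997}
side 365.5149415443509 365.5149415443509 258.08071534131625 195.4786601456899 [[0.7373, -0.6755, -0.0104, -0.3698], [-0.4406, -0.4691, -0.7653, 0.367], [0.5121, 0.5689, -0.6435, 0.9061], [0.0, 0.0, 0.0, 1.0]]
side magnifier [([185.0, 135.0, 308.0, 205.0], 0.65), ([273.0, 193.0, 316.0, 222.0], 0.46), ([247.0, 138.0, 309.0, 183.0], 0.17)]
side head [([248.0, 142.0, 307.0, 187.0], 0.68), ([184.0, 134.0, 307.0, 203.0], 0.19)]
side press_pad [([245.0, 141.0, 307.0, 186.0], 0.64)]
side glass [([266.0, 158.0, 303.0, 180.0], 0.6)]
side panel [([275.0, 194.0, 318.0, 221.0], 0.83)]
side palette [([255.0, 189.0, 272.0, 228.0], 0.65)]
side ink_jar [([257.0, 190.0, 274.0, 230.0], 0.7)]
side brush_pot [([349.0
[... 355 characters left out ...]
124.0, 295.0, 221.0], 0.95), ([245.0, 129.0, 290.0, 173.0], 0.42)]
top head [([106.0, 124.0, 298.0, 222.0], 0.67), ([209.0, 124.0, 296.0, 181.0], 0.65)]
top press_pad [([207.0, 123.0, 298.0, 182.0], 0.7)]
top glass [([246.0, 130.0, 292.0, 174.0], 0.79), ([118.0, 124.0, 299.0, 192.0], 0.31)]
top panel [([230.0, 113.0, 267.0, 146.0], 0.97), ([118.0, 123.0, 298.0, 193.0], 0.31), ([319.0, 110.0, 364.0, 164.0], 0.27)]
top palette [([233.0, 202.0, 283.0, 254.0], 0.76), ([121.0, 122.0, 299.0, 194.0], 0.34)]
top ink_jar [([236.0, 167.0, 260.0, 191.0], 0.64)]
top brush_pot [([315.0, 110.0, 360.0, 161.0], 0.92), ([366.0, 145.0, 414.0, 182.0], 0.57)]
top sharpener [([309.0, 170.0, 334.0, 217.0], 0.62)]
```

Run:
```python
import cv2
im=cv2.imread("pics/top0.png"); cv2.imwrite("pics/top0c.png",cv2.resize(im[90:280,90:430],None,fx=2.35,fy=2.35,interpolation=cv2.INTER_CUBIC))
im=cv2.imread("pics/side0.png"); cv2.imwrite("pics/side0c.png",cv2.resize(im[110:310,150:410],None,fx=3,fy=3,interpolation=cv2.INTER_CUBIC))
```

```text
(no output)
```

View pics/top0c.png

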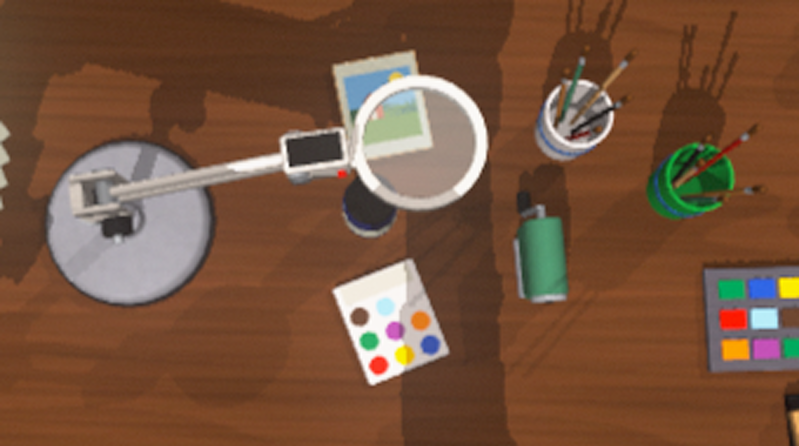

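View pics/side0c.png

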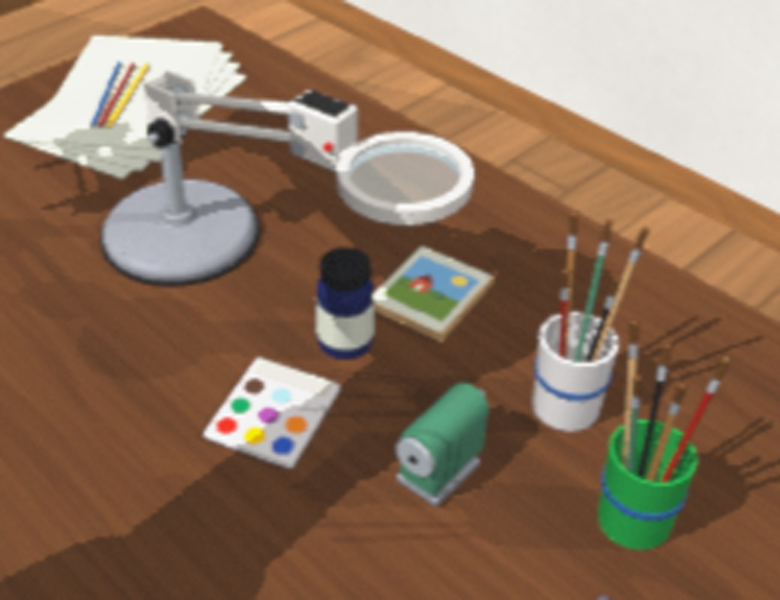

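Top crop: lens ring centre ≈(420,142), panel centre ≈(383,108), base ≈(131,222), jar ≈(370,207). The palette lies at (390,322), with the white pot and green look-alike to the right. Side crop: lens ≈(405,177), panel ≈(434,288).

```bash
cat > h.py <<'E'
import numpy as np
from scipy.optimize import least_squares
C={}
for c in("side","top"):
    d=np.load(f"{c}_cal.npz"); C[c]=(d["K"],d["E"])
def proj(c,p):
    K,E=C[c]; p=np.atleast_2d(p)@E[:3,:3].T+E[:3,3]
    return np.c_[K[0]*p[:,0]/p[:,2]+K[2],K[1]*p[:,1]/p[:,2]+K[3]]
def plane(c,uv,z):
    K,E=C[c]; R=E[:3,:3]; o=-R.T@E[:3,3]
    d=R.T@np.array([(uv[0]-K[2])/K[0],(uv[1]-K[3])/K[1],1]); return o+d*(z-o[2])/d[2]
def tri(a,b): # side uv, top uv
    f=lambda p:np.r_[proj("side",p)[0]-a,proj("top",p)[0]-b]
    r=least_squares(f,[.6,.1,.1]); return r.x,np.sqrt(np.mean(r.fun**2))
t=lambda u,v:np.array([u/2.35+90,v/2.35+90]); s=lambda u,v:np.array([u/3+150,v/3+110])
E
python3 - <<'E'
from h import *
print("lens",tri(s(405,177),t(420,142)))
print("panel top", plane("top",t(383,108),.012),"side",plane("side",s(434,288),.012))
print("base top",plane("top",t(131,222),.03),"side",plane("side",s(180,229),.04))
print("pad",tri(s(323,103),t(313,150)))
print("jar top",plane("top",t(370,200),.115),"side",plane("side",s(346,265),.115))
print("pot top",plane("top",t(575,118),.1),"sharp",plane("top",t(543,258),.09), "palette",plane("top",t(391,322),.01))
print("panel corners",[np.round(plane("top",t(*q),.012),3) for q in((333,68),(415,51),(433,148))])
print("post top shoulder",tri(s(165,85),t(95,195)))
E
```

```text
lens (array([ 0.61113839, -0.00202336,  0.23045029]), np.float64(0.22074491229492668))
panel top [0.6960449 0.0312492 0.012    ] side [0.69968552 0.02756039 0.012     ]
base top [0.55137603 0.31777889 0.03      ] side [0.53133927 0.28827373 0.04      ]
pad (array([0.59280104, 0.09884706, 0.27637942]), np.float64(0.23839123881648505))
jar top [0.57052603 0.04466367 0.115     ] side [0.5705138  0.03982476 0.115     ]
pot top [ 0.66929509 -0.17953385  0.1       ] sharp [ 0.51435856 -0.14639941  0.09      ] palette [0.44377858 0.0168815  0.01      ]
panel corners [array([0.743, 0.092, 0.012]), array([ 0.766, -0.005,  0.012]), array([ 0.649, -0.029,  0.012])]
post top shoulder (array([0.55293785, 0.31322145, 0.21992875]), np.float64(0.37299912995906165))
```

Request:
jog_arm --increments '[{"tz": -35, "wz": 0.12}, {"tz": -70, "wz": 0.24}, {"tz": -105, "wz": 0.36}, {"tz": -140, "wz": 0.48}, {"tz": -140, "wz": 0.6}]'

```text
validation failed for argument at $.in...
```

Request:
jog_arm --increments '[{"tx": -40, "ty": 2, "wz": 0.11}, {"tx": -80, "ty": 4, "wz": 0.22}, {"tx": -120, "ty": 6, "wz": 0.34}, {"tx": -160, "ty": 8, "wz": 0.34}, {"tx": -200, "ty": 9, "wz": 0.34}]'

```text
validation failed for argument at $.in...
```

Request:
jog_arm --increments '[{"tx": 0, "ty": 0, "tz": -35, "wx": 0, "wy": 0, "wz": 0.12, "gripper": 1}, {"tx": 0, "ty": 0, "tz": -70, "wx": 0, "wy": 0, "wz": 0.24, "gripper": 1}, {"tx": 0, "ty": 0, "tz": -105, "wx": 0, "wy": 0, "wz": 0.36, "gripper": 1}, {"tx": 0, "ty": 0, "tz": -140, "wx": 0, "wy": 0, "wz": 0.48, "gripper": 1}, {"tx": 0, "ty": 0, "tz": -140, "wx": 0, "wy": 0, "wz": 0.6, "gripper": 1}]'

```text
time: 1.42
position: [0.2852, 0.5866, 0.3715]
tool_rot: [-1.586, -2.71, -0.02]
ft_force: [-0.3, -1.0, 0.5]
grip_width: 1.0
grip_force: 0.0
```

```bash
cat > go.py <<'E'
import sys
from bench import ctrl
from h import *
from scipy.spatial.transform import Rotation as Ro
def go(x,y,z,yaw): # yaw: azimuth deg of tool y
    s=ctrl.get_state(); R=Ro.from_rotvec(s["tool_rot"]); p=np.array(s["position"])
    a=np.radians(yaw); Y=np.array([np.cos(a),np.sin(a),0]); Z=np.array([0,0,-1.])
    T=Ro.from_matrix(np.c_[np.cross(Y,Z),Y,Z])
    print("at",np.round(p,4),"t",round(s["time"],2),"F",np.round(s["ft_force"],1),"w",round(s["grip_width"],3))
    print("shift",np.round(R.inv().apply(np.array([x,y,z])-p)*1000,1),"turn",np.round((R.inv()*T).as_rotvec(),3))
if __name__=="__main__": go(*map(float,sys.argv[1:]))
E
python3 go.py .593 .096 .363 10
```

```text
at [0.2852 0.5866 0.3715] t 1.42 F [-0.3 -1.   0.5] w 1.0
shift [-578.5   27.8    4.2] turn [ 0.009 -0.01   0.338]
```

Request:
jog_arm --increments '[{"tx": -40, "ty": 2, "tz": 0, "wx": 0, "wy": 0, "wz": 0.11, "gripper": 1}, {"tx": -80, "ty": 4, "tz": 0, "wx": 0, "wy": 0, "wz": 0.22, "gripper": 1}, {"tx": -120, "ty": 6, "tz": 0, "wx": 0, "wy": 0, "wz": 0.34, "gripper": 1}, {"tx": -160, "ty": 8, "tz": 0, "wx": 0, "wy": 0, "wz": 0.34, "gripper": 1}, {"tx": -200, "ty": 9, "tz": 0, "wx": 0, "wy": 0, "wz": 0.34, "gripper": 1}]'

```text
time: 1.83
position: [0.392, 0.4135, 0.3627]
tool_rot: [2.015, 2.41, 0.001]
ft_force: [1.0, 0.2, 0.0]
grip_width: 1.002
grip_force: 0.0
```

Request:
jog_arm --increments '[{"tx": -35, "ty": 14, "tz": 0, "wx": 0, "wy": 0, "wz": 0, "gripper": 1}, {"tx": -70, "ty": 28, "tz": 0, "wx": 0, "wy": 0, "wz": 0, "gripper": 1}, {"tx": -105, "ty": 42, "tz": 0, "wx": 0, "wy": 0, "wz": 0, "gripper": 1}, {"tx": -140, "ty": 56, "tz": 0, "wx": 0, "wy": 0, "wz": 0, "gripper": 1}, {"tx": -175, "ty": 71, "tz": 0, "wx": 0, "wy": 0, "wz": 0, "gripper": 1}]'

```text
time: 2.25
position: [0.4926, 0.2538, 0.363]
tool_rot: [-2.015, -2.41, -0.002]
ft_force: [0.2, 0.3, -0.2]
grip_width: 1.001
grip_force: 0.0
```

Request:
jog_arm --increments '[{"tx": -35, "ty": 14, "tz": 0, "wx": 0, "wy": 0, "wz": 0, "gripper": 1}, {"tx": -70, "ty": 28, "tz": 0, "wx": 0, "wy": 0, "wz": 0, "gripper": 1}, {"tx": -105, "ty": 42, "tz": 0, "wx": 0, "wy": 0, "wz": 0, "gripper": 1}, {"tx": -140, "ty": 56, "tz": 0, "wx": 0, "wy": 0, "wz": 0, "gripper": 1}, {"tx": -175, "ty": 71, "tz": 0, "wx": 0, "wy": 0, "wz": 0, "gripper": 1}]'

```text
time: 2.67
position: [0.5935, 0.0942, 0.363]
tool_rot: [2.015, 2.41, 0.001]
ft_force: [0.6, 0.7, 0.1]
grip_width: 1.001
grip_force: 0.0
```

Run:
```python
from bench import vision
import cv2
from go import go
im=vision.get_image("wrist"); cv2.imwrite("pics/w1.png",im["color"])
go(.593,.096,.235,10)
```

```text
at [0.5969 0.0844 0.3624] t 2.72 F [ 1.  -6.3 -0.2] w 0.999
shift [ 13.   -2.2 127.3] turn [ 0.002  0.007 -0.008]
```

View pics/w1.png

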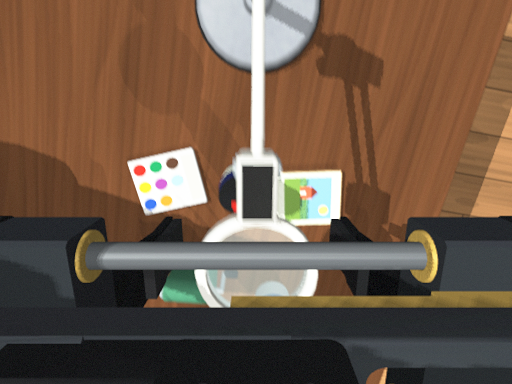

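The wrist picture shows the knuckle (257,190) lying laterally midway between the fingertips at (170,228) and (345,228). I'll descend astride it, narrow the gripper, then swing about the post.

Request:
jog_arm --increments '[{"tx": 0, "ty": 0, "tz": 30, "wx": 0, "wy": 0, "wz": 0, "gripper": 1}, {"tx": 0, "ty": 0, "tz": 60, "wx": 0, "wy": 0, "wz": 0, "gripper": 1}, {"tx": 0, "ty": 0, "tz": 90, "wx": 0, "wy": 0, "wz": 0, "gripper": 1}, {"tx": 0, "ty": 0, "tz": 115, "wx": 0, "wy": 0, "wz": 0, "gripper": 1}, {"tx": 0, "ty": 0, "tz": 126, "wx": 0, "wy": 0, "wz": 0, "gripper": 1}]'

```text
time: 3.13
position: [0.5909, 0.0959, 0.2327]
tool_rot: [-2.013, -2.408, 0.007]
ft_force: [-0.3, 1.0, -0.1]
grip_width: 0.998
grip_force: 0.0
```

Request:
jog_arm --increments '[{"tx": 0, "ty": 0, "tz": 0, "wx": 0, "wy": 0, "wz": 0, "gripper": 0.55}, {"tx": 0, "ty": 0, "tz": 0, "wx": 0, "wy": 0, "wz": 0, "gripper": 0.55}, {"tx": 0, "ty": 0, "tz": 0, "wx": 0, "wy": 0, "wz": 0, "gripper": 0.55}, {"tx": 0, "ty": 0, "tz": 0, "wx": 0, "wy": 0, "wz": 0, "gripper": 0.55}, {"tx": 0, "ty": 0, "tz": 0, "wx": 0, "wy": 0, "wz": 0, "gripper": 0.55}]'

```text
time: 3.55
position: [0.5939, 0.096, 0.2383]
tool_rot: [2.014, 2.409, 0.004]
ft_force: [-1.0, -0.1, -0.1]
grip_width: 0.71
grip_force: 0.0
```

Request:
jog_arm --increments '[{"tx": 0.2, "ty": 9.3, "tz": 0, "wx": 0, "wy": 0, "wz": -0.04, "gripper": 0.55}, {"tx": 0.7, "ty": 18.5, "tz": 0, "wx": 0, "wy": 0, "wz": -0.08, "gripper": 0.55}, {"tx": 1.7, "ty": 27.8, "tz": 0, "wx": 0, "wy": 0, "wz": -0.12, "gripper": 0.55}, {"tx": 3, "ty": 37, "tz": 0, "wx": 0, "wy": 0, "wz": -0.16, "gripper": 0.55}, {"tx": 4.6, "ty": 46.1, "tz": 0, "wx": 0, "wy": 0, "wz": -0.2, "gripper": 0.55}]'

```text
time: 3.97
position: [0.6368, 0.1074, 0.237]
tool_rot: [-1.762, -2.599, 0.004]
ft_force: [-3.4, -2.0, 0.7]
grip_width: 0.553
grip_force: 2.2
```

Request:
jog_arm --increments '[{"tx": 0.2, "ty": 9.3, "tz": 0, "wx": 0, "wy": 0, "wz": -0.04, "gripper": 0.55}, {"tx": 0.7, "ty": 18.5, "tz": 0, "wx": 0, "wy": 0, "wz": -0.08, "gripper": 0.55}, {"tx": 1.7, "ty": 27.8, "tz": 0, "wx": 0, "wy": 0, "wz": -0.12, "gripper": 0.55}, {"tx": 3, "ty": 37, "tz": 0, "wx": 0, "wy": 0, "wz": -0.16, "gripper": 0.55}, {"tx": 4.6, "ty": 46.1, "tz": 0, "wx": 0, "wy": 0, "wz": -0.2, "gripper": 0.55}]'

```text
time: 4.38
position: [0.6782, 0.1281, 0.237]
tool_rot: [-1.495, -2.762, 0.005]
ft_force: [-2.2, -3.3, 0.8]
grip_width: 0.551
grip_force: 2.2
```

```bash
cat > lens.py <<'E'
from bench import ctrl, vision
from h import *
import cv2, sys
P0=np.array([.551,.319])
PAN=np.array([.698,.030])
def ringpts(psi,th):
    r=.02+.2*np.cos(th); z=.175+.2*np.sin(th)
    d=np.array([np.cos(psi),np.sin(psi)]); c=np.r_[P0+d*(r+.118),z+.005]
    a=np.linspace(0,2*np.pi,60,endpoint=False)
    return c,c+np.c_[.066*np.cos(a),.066*np.sin(a),0*a-.002]
def look(tag):
    B={}
    for c in("side","top"):
        im=vision.get_image(c)["color"]; cv2.imwrite(f"pics/{tag}_{c}.png",im)
        B[c]={t:[(np.round(d["bbox"],1).tolist(),round(d["conf"],2)) for d in vision.spot_in(c,t)[:2]] for t in("glass","head","panel")}
        print(c,B[c])
    # glass bbox -> lens estimate (ctr of bbox)
    try:
        ct=[np.array([(b[0]+b[2])/2,(b[1]+b[3])/2]) for b in (B["side"]["glass"][0][0],B["top"]["glass"][0][0])]
        x,e=tri(*ct); v=x[:2]-P0
        print("lens",np.round(x,4),"err",round(e,2),"psi",round(np.arctan2(v[1],v[0]),3),"r",round(np.hypot(*v),3),"minus panel",np.round(x[:2]-PAN,4))
    except Exception as ex: print(ex)
    s=ctrl.get_state(); print(round(s["time"],2),np.round(s["position"],4),np.round(s["ft_force"],1))
if __name__=="__main__": look(sys.argv[1])
E
python3 lens.py a
```

```text
side {'glass': [([282.6, 138.9, 316.9, 155.5], 0.87), ([258.7, 131.5, 320.9, 162.9], 0.73)], 'head': [([259.6, 134.1, 320.6, 168.9], 0.89)], 'panel': [([274.5, 192.9, 318.4, 221.9], 0.57)]}
top {'glass': [([231.7, 81.8, 275.0, 126.2], 0.93)], 'head': [([225.5, 77.3, 281.5, 136.7], 0.75)], 'panel': [([233.5, 129.0, 274.3, 161.9], 0.9)]}
lens [0.7156 0.0357 0.2423] err 0.32 psi -1.044 r 0.328 minus panel [0.0176 0.0057]
4.78 [0.6783 0.129  0.2369] [-2.7 -2.6  1. ]
```

Request:
jog_arm --increments '[{"tx": 0, "ty": -4, "tz": 0, "wx": 0, "wy": 0, "wz": 0, "gripper": 0.7}, {"tx": 0, "ty": -8, "tz": 0, "wx": 0, "wy": 0, "wz": 0, "gripper": 0.8}, {"tx": 0, "ty": -12, "tz": 0, "wx": 0, "wy": 0, "wz": 0, "gripper": 0.9}, {"tx": 0, "ty": -16, "tz": 0, "wx": 0, "wy": 0, "wz": 0, "gripper": 1}, {"tx": 0, "ty": -20, "tz": 0, "wx": 0, "wy": 0, "wz": 0, "gripper": 1}]'

```text
time: 5.2
position: [0.6621, 0.1194, 0.237]
tool_rot: [1.495, 2.762, 0.003]
ft_force: [0.7, -0.5, -0.6]
grip_width: 0.845
grip_force: 0.0
```

Request:
jog_arm --increments '[{"tx": 0, "ty": 0, "tz": 0, "wx": 0, "wy": 0, "wz": 0, "gripper": 1}, {"tx": 0, "ty": 0, "tz": 0, "wx": 0, "wy": 0, "wz": 0, "gripper": 1}, {"tx": 0, "ty": 0, "tz": 0, "wx": 0, "wy": 0, "wz": 0, "gripper": 1}, {"tx": 0, "ty": 0, "tz": 0, "wx": 0, "wy": 0, "wz": 0, "gripper": 1}, {"tx": 0, "ty": 0, "tz": 0, "wx": 0, "wy": 0, "wz": 0, "gripper": 1}]'

```text
time: 5.62
position: [0.6621, 0.1191, 0.2365]
tool_rot: [1.496, 2.762, 0.0]
ft_force: [0.2, -0.5, 0.1]
grip_width: 0.994
grip_force: 0.0
```

```bash
python3 lens.py b
python3 - <<'E'
import cv2,numpy as np
a=cv2.imread("pics/b_top.png")[60:190,170:340]; b=cv2.imread("pics/b_side.png")[100:240,230:400]
cv2.imwrite("pics/b_c.png",np.hstack([cv2.resize(a,(392,300),interpolation=cv2.INTER_CUBIC),cv2.resize(b,(392,323),interpolation=cv2.INTER_CUBIC)[:300]]))
E
```

```text
side {'glass': [([280.8, 145.0, 316.8, 166.3], 0.89), ([274.7, 189.8, 313.1, 225.0], 0.7)], 'head': [([258.2, 138.2, 318.0, 172.1], 0.84)], 'panel': [([274.7, 192.7, 314.5, 222.2], 0.96)]}
top {'glass': [([238.0, 93.4, 281.1, 136.9], 0.81)], 'head': [([233.7, 88.3, 285.6, 144.0], 0.69), ([116.6, 87.5, 286.7, 190.0], 0.29)], 'panel': [([238.3, 142.7, 273.3, 160.3], 0.96)]}
lens [0.6943 0.0203 0.2279] err 0.12 psi -1.123 r 0.331 minus panel [-0.0037 -0.0097]
6.02 [0.6619 0.1189 0.2366] [-0.2 -0.5  0.2]
```

View pics/b_c.png

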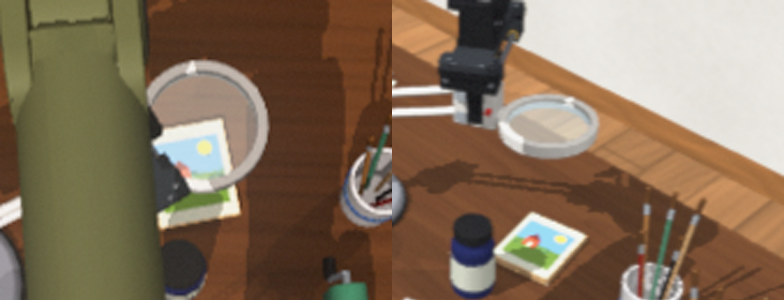

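Lens ring now lies in the left crop at (206,125) and in the right crop at (548,126), clear of the jar. It is about 10 mm short of the panel centre. Next I rise, close the fingers, and go over the pad.

```bash
python3 go.py .6515 .110 .310 26
```

```text
at [0.6619 0.1189 0.2366] t 6.02 F [-0.2 -0.5  0.2] w 1.003
shift [ -1.8 -13.6 -73.4] turn [ 0.    -0.     0.124]
```

Request:
jog_arm --increments '[{"tx": 0, "ty": 0, "tz": -25, "wx": 0, "wy": 0, "wz": 0, "gripper": 1}, {"tx": 0, "ty": 0, "tz": -50, "wx": 0, "wy": 0, "wz": 0, "gripper": 1}, {"tx": 0, "ty": 0, "tz": -74, "wx": 0, "wy": 0, "wz": 0, "gripper": 1}, {"tx": -1, "ty": -7, "tz": -74, "wx": 0, "wy": 0, "wz": 0.06, "gripper": 0}, {"tx": -2, "ty": -13.5, "tz": -74, "wx": 0, "wy": 0, "wz": 0.124, "gripper": 0}]'

```text
time: 6.43
position: [0.6526, 0.11, 0.3128]
tool_rot: [1.666, 2.66, 0.004]
ft_force: [-0.4, -0.1, 0.1]
grip_width: 0.921
grip_force: 0.0
```

Request:
jog_arm --increments '[{"tx": 0, "ty": 0, "tz": 0, "wx": 0, "wy": 0, "wz": 0, "gripper": 0}, {"tx": 0, "ty": 0, "tz": 0, "wx": 0, "wy": 0, "wz": 0, "gripper": 0}, {"tx": 0, "ty": 0, "tz": 0, "wx": 0, "wy": 0, "wz": 0, "gripper": 0}, {"tx": 0, "ty": 0, "tz": 0, "wx": 0, "wy": 0, "wz": 0, "gripper": 0}, {"tx": 0, "ty": 0, "tz": 0, "wx": 0, "wy": 0, "wz": 0, "gripper": 0}]'

```text
time: 6.85
position: [0.6517, 0.1102, 0.3101]
tool_rot: [-1.663, -2.665, 0.001]
ft_force: [-0.1, 0.2, 0.6]
grip_width: 0.554
grip_force: 0.0
```

Request:
jog_arm --increments '[{"tx": 0, "ty": 0, "tz": 6, "wx": 0, "wy": 0, "wz": 0, "gripper": 0}, {"tx": 0, "ty": 0, "tz": 12, "wx": 0, "wy": 0, "wz": 0, "gripper": 0}, {"tx": 0, "ty": 0, "tz": 18, "wx": 0, "wy": 0, "wz": 0, "gripper": 0}, {"tx": 0, "ty": 0, "tz": 24, "wx": 0, "wy": 0, "wz": 0, "gripper": 0}, {"tx": 0, "ty": 0, "tz": 28, "wx": 0, "wy": 0, "wz": 0, "gripper": 0}]'

```text
time: 7.27
position: [0.6513, 0.1099, 0.2811]
tool_rot: [-1.664, -2.664, 0.002]
ft_force: [-0.3, 0.5, 0.2]
grip_width: 0.171
grip_force: 0.0
```

Run:
```python
from bench import vision
import cv2
from go import go
im=vision.get_image("side")["color"]; cv2.imwrite("pics/s2.png",cv2.resize(im[70:200,180:360],None,fx=4,fy=4,interpolation=cv2.INTER_CUBIC))
go(.6515,.110,.2,26)
```

```text
at [0.651  0.1098 0.2805] t 7.32 F [ 0.2 -0.3 -0.5] w 0.128
shift [-0.1  0.7 80.5] turn [-0.002 -0.001  0.   ]
```

View pics/s2.png

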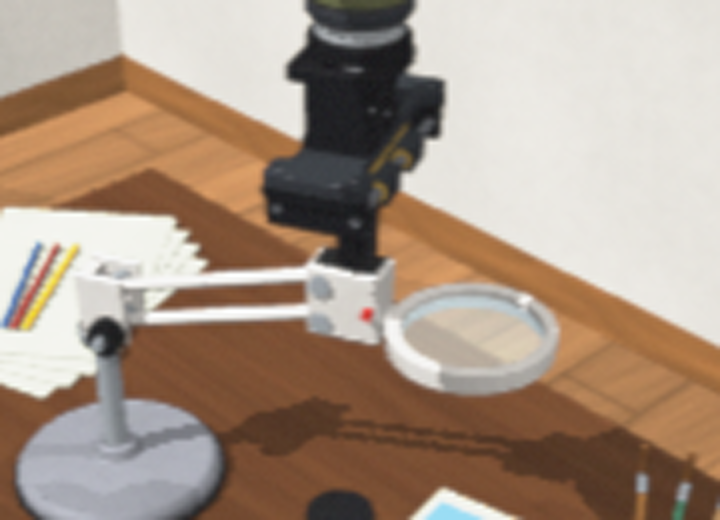

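Fingers stand squarely over the black pad (crop (355,258)), lens ring clear. Pressing along the arc.

Request:
jog_arm --increments '[{"tx": 0, "ty": 0, "tz": 13, "wx": 0, "wy": 0, "wz": 0, "gripper": 0}, {"tx": -2, "ty": 0, "tz": 26, "wx": 0, "wy": 0, "wz": 0, "gripper": 0}, {"tx": -4, "ty": 0, "tz": 39, "wx": 0, "wy": 0, "wz": 0, "gripper": 0}, {"tx": -5.5, "ty": 0, "tz": 52, "wx": 0, "wy": 0, "wz": 0, "gripper": 0}, {"tx": -6, "ty": 0, "tz": 65, "wx": 0, "wy": 0, "wz": 0, "gripper": 0}]'

```text
time: 7.73
position: [0.6558, 0.1022, 0.218]
tool_rot: [1.665, 2.659, 0.002]
ft_force: [0.9, -2.4, 7.5]
grip_width: 0.007
grip_force: 3.5
```

Request:
jog_arm --increments '[{"tx": 1, "ty": 0, "tz": 13, "wx": 0, "wy": 0, "wz": 0, "gripper": 0}, {"tx": 3, "ty": 0, "tz": 26, "wx": 0, "wy": 0, "wz": 0, "gripper": 0}, {"tx": 5.5, "ty": 0, "tz": 39, "wx": 0, "wy": 0, "wz": 0, "gripper": 0}, {"tx": 9, "ty": 0, "tz": 52, "wx": 0, "wy": 0, "wz": 0, "gripper": 0}, {"tx": 14, "ty": 0, "tz": 66, "wx": 0, "wy": 0, "wz": 0, "gripper": 0}]'

```text
time: 8.15
position: [0.6502, 0.1138, 0.1521]
tool_rot: [1.665, 2.657, 0.001]
ft_force: [3.1, -3.8, 5.3]
grip_width: 0.003
grip_force: 3.3
```

```bash
python3 lens.py c
```

```text
side {'glass': [([278.9, 174.2, 313.3, 194.8], 0.77)], 'head': [([261.1, 162.1, 313.0, 204.3], 0.75)], 'panel': [([275.4, 201.2, 315.3, 222.6], 0.92)]}
top {'glass': [([235.3, 109.2, 276.6, 146.9], 0.65)], 'head': [([233.3, 106.8, 282.1, 155.3], 0.83)], 'panel': []}
lens [0.694  0.0249 0.1116] err 0.25 psi -1.118 r 0.327 minus panel [-0.004  -0.0051]
8.55 [0.6493 0.1161 0.1529] [ 0.9 -2.3  5.2]
```

Request:
jog_arm --increments '[{"tx": 0, "ty": 0, "tz": -10, "wx": 0, "wy": 0, "wz": 0, "gripper": 0}, {"tx": 0, "ty": 0, "tz": -20, "wx": 0, "wy": 0, "wz": 0, "gripper": 0}, {"tx": 0, "ty": 0, "tz": -30, "wx": 0, "wy": 0, "wz": 0, "gripper": 0}, {"tx": 0, "ty": 0, "tz": -45, "wx": 0, "wy": 0, "wz": 0, "gripper": 0}, {"tx": 0, "ty": 0, "tz": -60, "wx": 0, "wy": 0, "wz": 0, "gripper": 0}]'

```text
time: 8.97
position: [0.6474, 0.1182, 0.2123]
tool_rot: [-1.662, -2.664, -0.0]
ft_force: [0.3, 0.3, -0.1]
grip_width: 0.002
grip_force: 0.0
```

```bash
python3 lens.py d
```

```text
side {'glass': [([279.9, 169.7, 313.7, 189.1], 0.68)], 'head': [([258.8, 158.8, 313.3, 197.5], 0.77)], 'panel': [([275.0, 195.6, 317.2, 221.5], 0.65)]}
top {'glass': [([237.1, 104.4, 278.0, 149.9], 0.56)], 'head': [([234.2, 102.8, 283.6, 154.5], 0.92)], 'panel': []}
lens [0.6904 0.0212 0.1366] err 0.38 psi -1.133 r 0.329 minus panel [-0.0076 -0.0088]
9.37 [0.6475 0.1172 0.2103] [-0.3  0.2 -0.2]
```

Request:
jog_arm --increments '[{"tx": -9, "ty": 0, "tz": 25, "wx": 0, "wy": 0, "wz": 0, "gripper": 0}, {"tx": -6, "ty": 0, "tz": 40, "wx": 0, "wy": 0, "wz": 0, "gripper": 0}, {"tx": -1, "ty": 0, "tz": 55, "wx": 0, "wy": 0, "wz": 0, "gripper": 0}, {"tx": 5, "ty": 0, "tz": 70, "wx": 0, "wy": 0, "wz": 0, "gripper": 0}, {"tx": 10, "ty": 0, "tz": 82, "wx": 0, "wy": 0, "wz": 0, "gripper": 0}]'

```text
time: 9.78
position: [0.645, 0.1232, 0.1293]
tool_rot: [1.666, 2.659, -0.002]
ft_force: [1.1, -4.8, 5.4]
grip_width: 0.007
grip_force: 3.1
```

Request:
jog_arm --increments '[{"tx": 0, "ty": 0, "tz": 0, "wx": 0, "wy": 0, "wz": 0, "gripper": 0}, {"tx": 0, "ty": 0, "tz": 0, "wx": 0, "wy": 0, "wz": 0, "gripper": 0}, {"tx": -1, "ty": 0, "tz": -10, "wx": 0, "wy": 0, "wz": 0, "gripper": 0}, {"tx": -3, "ty": 0, "tz": -25, "wx": 0, "wy": 0, "wz": 0, "gripper": 0}, {"tx": -5, "ty": 0, "tz": -50, "wx": 0, "wy": 0, "wz": 0, "gripper": 0}]'

```text
time: 10.2
position: [0.6439, 0.1228, 0.1783]
tool_rot: [-1.66, -2.661, 0.004]
ft_force: [0.0, 0.2, 0.2]
grip_width: 0.001
grip_force: 0.0
```

Request:
jog_arm --increments '[{"tx": 0, "ty": 0, "tz": -20, "wx": 0, "wy": 0, "wz": 0, "gripper": 0.5}, {"tx": 0, "ty": 0, "tz": -40, "wx": 0, "wy": 0, "wz": 0, "gripper": 1}, {"tx": 0, "ty": 0, "tz": -60, "wx": 0, "wy": 0, "wz": 0, "gripper": 1}, {"tx": 0, "ty": 0, "tz": -60, "wx": 0, "wy": 0, "wz": 0, "gripper": 1}, {"tx": 0, "ty": 0, "tz": -60, "wx": 0, "wy": 0, "wz": 0, "gripper": 1}]'

```text
time: 10.62
position: [0.6464, 0.1227, 0.2416]
tool_rot: [1.663, 2.665, 0.005]
ft_force: [0.6, -0.7, -0.3]
grip_width: 0.304
grip_force: 0.0
```

```bash
python3 lens.py e
python3 - <<'E'
import cv2,numpy as np
a=cv2.imread("pics/e_top.png")[60:190,170:340]; b=cv2.imread("pics/e_side.png")[120:260,210:380]
cv2.imwrite("pics/e_c.png",np.hstack([cv2.resize(a,(392,300),interpolation=cv2.INTER_CUBIC),cv2.resize(b,(392,323),interpolation=cv2.INTER_CUBIC)[:300]]))
E
```

```text
side {'glass': [([273.6, 175.0, 310.8, 195.0], 0.86)], 'head': [], 'panel': [([275.8, 198.8, 318.3, 221.8], 0.64)]}
top {'glass': [([237.2, 111.4, 274.3, 149.1], 0.95), ([109.7, 103.4, 282.2, 219.0], 0.62)], 'head': [([232.5, 107.8, 278.7, 157.5], 0.6), ([234.3, 106.1, 274.8, 148.6], 0.43)], 'panel': [([111.7, 106.8, 282.1, 220.1], 0.64), ([245.7, 148.3, 273.7, 157.4], 0.62)]}
lens [0.6852 0.0274 0.1142] err 0.74 psi -1.14 r 0.321 minus panel [-0.0128 -0.0026]
11.02 [0.6457 0.1216 0.2388] [-0.6  0.1  0.4]
```

View pics/e_c.png

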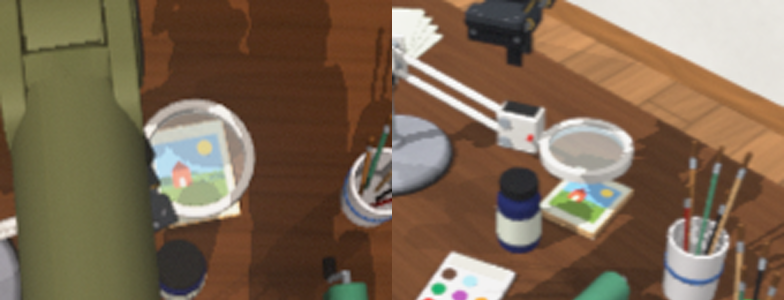

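Left crop: ring centre ≈(197,160). Right crop: ring centre ≈(586,151), height about right. It needs a bit more swing toward +x.

Run:
```python
from h import *
from go import go
x,e=tri(np.array([294.3,185.7]),np.array([255.4,129.4])); v=x[:2]-[.551,.319]; print(np.round(x,4),e,np.arctan2(v[1],v[0]),np.hypot(*v))
go(.6495,.1156,.118,25.8)
```

```text
[0.6905 0.0269 0.1078] 0.10924232696343042 -1.1251123711915372 0.32368283691626
at [0.6457 0.1216 0.2388] t 11.02 F [-0.6  0.1  0.4] w 0.666
shift [ -7.1   1.  120.8] turn [-0.001 -0.     0.004]
```

Request:
jog_arm --increments '[{"tx": -7, "ty": 1, "tz": 20, "wx": 0, "wy": 0, "wz": 0, "gripper": 0.7}, {"tx": -7, "ty": 1, "tz": 45, "wx": 0, "wy": 0, "wz": 0, "gripper": 0.7}, {"tx": -7, "ty": 1, "tz": 75, "wx": 0, "wy": 0, "wz": 0, "gripper": 0.7}, {"tx": -7, "ty": 1, "tz": 105, "wx": 0, "wy": 0, "wz": 0, "gripper": 0.7}, {"tx": -7, "ty": 1, "tz": 121, "wx": 0, "wy": 0, "wz": 0, "gripper": 0.7}]'

```text
time: 11.43
position: [0.6478, 0.1154, 0.1144]
tool_rot: [-1.663, -2.661, 0.006]
ft_force: [0.2, 0.8, 0.1]
grip_width: 0.699
grip_force: 0.0
```

Request:
jog_arm --increments '[{"tx": 0, "ty": 0, "tz": 0, "wx": 0, "wy": 0, "wz": 0, "gripper": 0.55}, {"tx": 0, "ty": 0, "tz": 0, "wx": 0, "wy": 0, "wz": 0, "gripper": 0.55}, {"tx": 0, "ty": 0, "tz": 0, "wx": 0, "wy": 0, "wz": 0, "gripper": 0.55}, {"tx": 0, "ty": 0, "tz": 0, "wx": 0, "wy": 0, "wz": 0, "gripper": 0.55}, {"tx": 0, "ty": 0, "tz": 0, "wx": 0, "wy": 0, "wz": 0, "gripper": 0.55}]'

```text
time: 11.85
position: [0.6512, 0.1159, 0.1206]
tool_rot: [1.663, 2.663, 0.004]
ft_force: [-0.1, 0.1, 1.5]
grip_width: 0.557
grip_force: 0.0
```

Request:
jog_arm --increments '[{"tx": 0.2, "ty": 9, "tz": 0, "wx": 0, "wy": 0, "wz": -0.04, "gripper": 0.55}, {"tx": 0.7, "ty": 18, "tz": 0, "wx": 0, "wy": 0, "wz": -0.08, "gripper": 0.55}, {"tx": 1.6, "ty": 27, "tz": 0, "wx": 0, "wy": 0, "wz": -0.12, "gripper": 0.55}, {"tx": 2.7, "ty": 35, "tz": 0, "wx": 0, "wy": 0, "wz": -0.155, "gripper": 0.55}, {"tx": 2.7, "ty": 35, "tz": 0, "wx": 0, "wy": 0, "wz": -0.155, "gripper": 0.55}]'

```text
time: 12.27
position: [0.6807, 0.1329, 0.119]
tool_rot: [1.452, 2.786, -0.002]
ft_force: [-2.5, -2.8, 0.3]
grip_width: 0.547
grip_force: 2.1
```

Request:
jog_arm --increments '[{"tx": 0, "ty": 0, "tz": 0, "wx": 0, "wy": 0, "wz": 0, "gripper": 0.55}, {"tx": 0, "ty": -5, "tz": 0, "wx": 0, "wy": 0, "wz": 0, "gripper": 0.7}, {"tx": 0, "ty": -10, "tz": 0, "wx": 0, "wy": 0, "wz": 0, "gripper": 0.8}, {"tx": 0, "ty": -15, "tz": 0, "wx": 0, "wy": 0, "wz": 0, "gripper": 0.8}, {"tx": 0, "ty": -20, "tz": 0, "wx": 0, "wy": 0, "wz": 0, "gripper": 0.8}]'

```text
time: 12.68
position: [0.6639, 0.1222, 0.1192]
tool_rot: [1.452, 2.784, 0.003]
ft_force: [-0.3, 0.5, 0.1]
grip_width: 0.751
grip_force: 0.0
```

Request:
jog_arm --increments '[{"tx": 0, "ty": 0, "tz": 0, "wx": 0, "wy": 0, "wz": 0, "gripper": 0.8}, {"tx": 0, "ty": 0, "tz": 0, "wx": 0, "wy": 0, "wz": 0, "gripper": 0.8}, {"tx": 0, "ty": 0, "tz": -30, "wx": 0, "wy": 0, "wz": 0, "gripper": 0.8}, {"tx": 0, "ty": 0, "tz": -70, "wx": 0, "wy": 0, "wz": 0, "gripper": 0.8}, {"tx": 0, "ty": 0, "tz": -110, "wx": 0, "wy": 0, "wz": 0, "gripper": 0.8}]'

```text
time: 13.1
position: [0.6632, 0.1223, 0.2288]
tool_rot: [-1.452, -2.784, 0.002]
ft_force: [0.7, 0.1, 1.1]
grip_width: 0.793
grip_force: 0.0
```

Request:
jog_arm --increments '[{"tx": 30, "ty": 0, "tz": -40, "wx": 0, "wy": 0, "wz": 0, "gripper": 0.8}, {"tx": 60, "ty": -20, "tz": -80, "wx": 0, "wy": 0, "wz": 0, "gripper": 0.8}, {"tx": 90, "ty": -50, "tz": -100, "wx": 0, "wy": 0, "wz": 0, "gripper": 0.8}, {"tx": 120, "ty": -80, "tz": -100, "wx": 0, "wy": 0, "wz": 0, "gripper": 0.8}, {"tx": 150, "ty": -110, "tz": -100, "wx": 0, "wy": 0, "wz": 0, "gripper": 0.8}]'

```text
time: 13.52
position: [0.5099, 0.1789, 0.3297]
tool_rot: [1.452, 2.782, 0.006]
ft_force: [0.1, -0.1, -0.6]
grip_width: 0.802
grip_force: 0.0
```

```bash
python3 lens.py f
python3 - <<'E'
import cv2,numpy as np
a=cv2.imread("pics/f_top.png")[60:190,170:340]; b=cv2.imread("pics/f_side.png")[120:260,210:380]
cv2.imwrite("pics/f_c.png",np.hstack([cv2.resize(a,(400,306),interpolation=cv2.INTER_CUBIC)[:300],cv2.resize(b,(400,329),interpolation=cv2.INTER_CUBIC)[:300]]))
E
```

```text
side {'glass': [([277.7, 172.9, 309.1, 192.2], 0.73)], 'head': [([255.6, 160.8, 312.0, 200.0], 0.72)], 'panel': [([275.4, 194.6, 317.7, 223.2], 0.72)]}
top {'glass': [([230.5, 108.1, 275.0, 149.2], 0.71), ([237.1, 145.8, 273.7, 162.6], 0.29)], 'head': [([203.7, 103.2, 278.2, 156.4], 0.88)], 'panel': []}
lens [0.6906 0.0334 0.1169] err 0.13 psi -1.116 r 0.318 minus panel [-0.0074  0.0034]
13.92 [0.5111 0.1774 0.3266] [ 0.5 -0.9  0.3]
```

View pics/f_c.png

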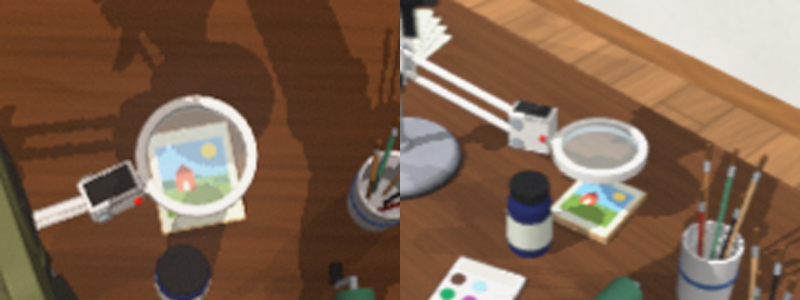

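Ring centre now in left crop ≈(196,156), right crop ≈(600,152), no gripper in the way. One precise silhouette fit of ring and panel corners to confirm the margins.

```bash
cat > fit.py <<'E'
from h import *
import cv2,sys
def sil(c,p,n=72,R=.066):
    a=np.linspace(0,2*np.pi,90,endpoint=False); o=np.c_[R*np.cos(a),R*np.sin(a),0*a]
    q=np.vstack([proj(c,p+o+[0,0,.007]),proj(c,p+o-[0,0,.011])]).astype(np.float32)
    return cv2.convexHull(q)
def fit(tag,x0):
    pts={}
    for c in("side","top"):
        im=cv2.imread(f"pics/{tag}_{c}.png"); hsv=cv2.cvtColor(cv2.GaussianBlur(im,(3,3),0),cv2.COLOR_BGR2HSV).astype(float)
        sat=hsv[...,1]; c0=proj(c,x0)[0]; L=[]
        for a in np.linspace(0,2*np.pi,120,endpoint=False):
            d=np.array([np.cos(a),np.sin(a)]); h=sil(c,x0)
            rs=np.arange(5,60,.25); ins=[cv2.pointPolygonTest(h,tuple(map(float,c0+r*d)),True) for r in rs]
            k=np.argmin(np.abs(ins)); rr=np.arange(rs[k]-6,rs[k]+6,.25); xy=(c0+rr[:,None]*d).astype(np.float32)
            prof=cv2.remap(sat.astype(np.float32),xy[:,:1],xy[:,1:],cv2.INTER_LINEAR).ravel()
            g=np.gradient(cv2.GaussianBlur(prof[None],(0,0),2).ravel()); j=np.argmax(g)
            if g[j]>4: L.append(xy[j])
        pts[c]=np.array(L)
    def f(p): return np.concatenate([[cv2.pointPolygonTest(sil(c,p),tuple(map(float,q)),True) for q in pts[c]] for c in pts])
    r=least_squares(f,x0,loss="soft_l1",f_scale=.5,diff_step=1e-3)
    print(tag,{c:len(pts[c]) for c in pts},np.round(r.x,4),"med|res|",round(np.median(np.abs(f(r.x))),2)); return r.x
if __name__=="__main__":
    x,e=tri(np.array([295,184.6]),np.array([253.3,126.3])); print("eye",np.round(x,4),e)
    x=fit("f",np.array(x)); fit("f",x); fit("0",x) if 0 else None
    # panel corners in initial side picture (all four seen)
    sc=[plane("side",s(*q),.012) for q in((425,247),(495,275),(443,335),(372,297))]
    print("side corners",np.round(sc,3)[:,:2].tolist(),"ctr",np.mean(sc,0))
    print("panel house/diag top",(plane("top",t(333,68),.012)+plane("top",t(433,148),.012))/2)
E
python3 fit.py
```

```text
eye [0.6996 0.0323 0.1043] 0.05631150413899521
f {'side': 111, 'top': 111} [0.698  0.0327 0.1127] med|res| 0.51
f {'side': 109, 'top': 111} [0.6981 0.0327 0.113 ] med|res| 0.49
side corners [[0.746, 0.086], [0.769, -0.006], [0.65, -0.033], [0.636, 0.066]] ctr [0.70030912 0.02834886 0.012     ]
panel house/diag top [0.69618766 0.03143267 0.012     ]
```

```bash
python3 -c "
from bench import ctrl
print(ctrl.close_job())"
```

```text
the job is handed in; nothing more can be done
None
```

I handed the job in with the lens about 3 mm off the painting's centre and about 101 mm above it, measured from the last pictures with the arm released; the jar, pot and palette showed no sign of having moved, the sharpener I did not check at the end, and no verdict came back.

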